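Crib up the rinsed resistor boards and start the drying fan

TASK

The five long ceramic resistor boards have been rinsed and must dry: I have laid the first two side by side on the black mat, so build the rest crosswise on top of them. Lay two of the three loose long boards square across the first pair, one near each end, then the last one square across the middle of those two, setting each board down rather than dropping it and leaving the first pair and everything else on the desk where they are. When the stack is standing, press the button on the foot of the fan fully down and let it come up again.

Things in the scene. Friction and masses are not known exactly. Their poses are not given: they have to be found in the camera images.
- mat: black ribbed rubber mat, 160 x 160 x 4 mm, fixed flat on the desk (its underside at desk height); origin at the centre of its underside. The first pair lies on it along the mat's x, so the next layer runs along the mat's y and the top board along the mat's x again
- base_left: first-layer board, lying on the mat with its length along the mat's x, centre within 5 mm of 42 mm to the mat's +y side: ivory ceramic resistor board with steel end caps and a dark printed track on top, a plain slab 140 x 28 x 14 mm (along its x, y, z), about 150 g; origin at the centre of its underside
- base_right: first-layer board, the same, about 42 mm to the mat's -y side (so the pair is about 84 mm between centre lines, 56 mm clear between): ivory ceramic resistor board with steel end caps and a dark printed track on top, a plain slab 140 x 28 x 14 mm (along its x, y, z), about 150 g; origin at the centre of its underside
- board_a: loose long board lying flat on the bare desk: ivory ceramic resistor board with steel end caps and a dark printed track on top, a plain slab 140 x 28 x 14 mm (along its x, y, z), about 150 g; origin at the centre of its underside. The three loose boards are alike; any may go anywhere in the stack
- board_b: loose long board lying flat on the bare desk: ivory ceramic resistor board with steel end caps and a dark printed track on top, a plain slab 140 x 28 x 14 mm (along its x, y, z), about 150 g; origin at the centre of its underside. The three loose boards are alike; any may go anywhere in the stack
- board_c: loose long board lying flat on the bare desk: ivory ceramic resistor board with steel end caps and a dark printed track on top, a plain slab 140 x 28 x 14 mm (along its x, y, z), about 150 g; origin at the centre of its underside. The three loose boards are alike; any may go anywhere in the stack
- fan_button (a joint): the fan's spring push button: 0 released, 0.008 m fully down; about 1.5 N to start it moving, 5 N fully down; springs back
- fan_button_top (a point): centre of the top of the round black push button (36 mm across) on the foot of the bench fan, its top about 54 mm above the desk when released, pressed straight down; it moves with the button. The foot is 100 x 230 x 30 mm, fixed; the square black fan (92 x 92 x 32 mm, top 122 mm above the desk) stands on the same foot with its centre 140 mm from the button, farther from the robot
- valve: bystander, to be left alone: squat green glass valve standing on its black base, 48 mm across, 77 mm tall; origin under its centre
- post_block: bystander, to be left alone: brass block 42 x 90 x 18 mm carrying two brass binding posts, 43 mm tall over all; origin under its centre, long side along its y
- short_board: bystander, to be left alone: short broad ivory ceramic board, 55 x 90 x 10 mm, with a row of small resistors on tags (about 16 mm tall over all); not one of the long boards; origin under its centre, long side along its y
- capacitor: bystander, to be left alone: air-spaced variable capacitor of aluminium plates, 60 x 50 x 45 mm with a thin brass shaft out of its -x end; origin under its centre
- screwdriver: bystander, to be left alone: screwdriver lying on the desk, 180 mm long, along its x
- toroid: bystander, to be left alone: dark ferrite ring lying flat, 62 mm across, 16 mm high
Not all that is in view belongs to the job. Leave any orange look-alike of the board_c alone. Several things look just like the mat: the one meant starts farthest to the robot's right.

How it is judged:
By the outcome, as a careful person would: the job done as asked, in the order asked, and still so for the second after the job is handed in, with the robot touching nothing.
It also fails if it takes over 66 s, if anything falls off the work surface, if the arm or the gripper's body presses on something with over 40 N, if the wrist force passes 120 N, or if a joint passes its speed limit or range.

ROBOT

A 6-joint arm with a two-finger parallel gripper is mounted at the origin on the work surface. World frame = base frame: x ahead of the robot, y to its left, z up, the work surface at z = 0. Lengths are in mm, angles in rad, forces in N, time in s.
With the tool pointing down it reaches from about 425 to 1125 mm from the base axis. Payload 14.9 kg.
Tool frame: the origin (TCP) lies on the centre line of the jaws, within the pads' length; the fingertips stand 14 mm ahead of it and the grasp point (between the pads) lies 5 mm behind it; z points along the fingers, y is the line along which they close (so a half turn about z gives the same grasp; the last joint's range is limited). The gripper opens to 91 mm and grips with 3 to 60 N. Pads are 32 mm wide; open, the fingers measure 118 mm over their backs; the gripper's body (76 mm by 178 mm) begins 60 mm behind the grasp point.
Start: joints at [-1.147, 0.379, 1.734, -0, 1.028, -0.033], TCP at [308.753, -628.243, 227.932] pointing down, gripper open.
Joint ranges: [-2.77, 2.77], [-0.74, 2.19], [0, 2.66], [-1.06, 4.2], [0.31, 2.87], [-3.08, 3.08]. Speed limits (rad/s): [1.89, 1.89, 2.39, 3.14, 3.14, 3.14].

INTERFACE

Orientations are given as a rotation vector (axis times angle).
In Python, from rig import r gives the robot as it stands.
- The arm moves only by the tool send_rows, never from a script. Its argument "series" is a list of rows, each a list of 7 numbers: the shift along the world's x, y, z scaled (see below), then the turn, a rotation vector about the world's x, y, z scaled (see below), then the opening, from 0 (shut) to 1 (fully open). A call has 1 to 5 rows; each row is the pose to reach, as a shift and turn from the pose commanded when the call began; what a row does not reach only later rows make up. The controller multiplies each number of a shift by 0.1 m and each number of a turn by 45 degrees. A row lasts 1/8 s, in which the tool goes at most 62.5 mm and 10.7 degrees, less where a joint would pass 70% of its speed; a pose out of reach is approached as far as the arm can. A call with a number of a shift or a turn outside -1 to 1 is refused whole. A call with a gripper value outside its range is refused whole. The fingers move at their own pace and stop on an object; "force" is the grip in N (left out, the last holds). Time passes only in rows, so rows that repeat a pose let the fingers close. It gives the time, the measured TCP pose, the force, the opening and the grip force at its end, in the units of the state.
- r.read_state(): the state, without advancing time (a new reading comes with each control period).
- r.snapshot(name): name is "scene" or "side" or "wrist"; returns a dict with "color" (384x512x3 uint8, red, green, blue), "range_z" (384x512 float32, mm along the optical axis (not along the pixel's ray), 0 where there is no reading), "camera_matrix" (3x3 intrinsics, pixels), "dist" ([k1, k2, p1, p2, k3] as OpenCV has them; the pictures are not rectified), "world_to_cam" (4x4, takes a point from world to camera coordinates); the wrist camera has in their place "tool_from_camera" (4x4, takes a point from camera to tool coordinates, whose origin is the TCP and whose axes are the flange's). Camera axes: x right, y up, looking along -z (the intrinsics and any distortion apply to the point x, -y, -z); pixel columns grow to the right and rows downward; lengths in mm; the calibration is good to about 2 mm. A picture is of the moment at which its call begins: read the wrist's pose just before it.
- r.job_done(): hands the job in; it is judged then, once.
The state is a dict: "clock": time; "joint_positions": joint angles; "dq": joint speeds; "joint_torque": joint torques, N m; "tcp_pos": TCP position; "ee_rot": TCP orientation; "force": force on the tool from outside, world axes, zero at the start; "moment": the same for the moment, N m; "grip_width": finger opening in mm; "grasp_force": force on a finger pad.
Only numpy, scipy, OpenCV 4.12 (cv2) and the standard library are available. Lean on these libraries where they do the work, as an engineer would, in place of code of your own. Each camera call takes 0.05 s, during which the arm holds its last target. There are 200 camera calls.

## Working session

There is one attempt and no reset: what is moved stays moved. The work goes in short steps, Python scripts to look and compute and a tool call to move; the robot and the scene stay as the last step left them, time stands still between calls to the robot, and variables do not carry over. Pictures are saved under pics/ and viewed, at most 10 in all, crops included, and the job is handed in when it is done.

Besides the shell and the picture viewer there is one more tool, called after ">>>" in YAML: its name, and indented under it one key for each argument. send_rows: Moves the arm, as the interface text tells. Its arguments: {"type":"object","properties":{"series":{"type":"array"},"force":{"type":"number"}},"required":["series"]}

```bash
mkdir -p pics; cat > h.py <<'E'
from rig import r
import numpy as np, cv2
from scipy.spatial.transform import Rotation as R
def snap(n):
    st=r.read_state(); s=r.snapshot(n); s['st']=st
    if 'world_to_cam' in s: c2w=np.linalg.inv(np.array(s['world_to_cam']))
    else:
        T=np.eye(4);T[:3,:3]=R.from_rotvec(st['ee_rot']).as_matrix();T[:3,3]=st['tcp_pos'];c2w=T@np.array(s['tool_from_camera'])
    s['c2w']=c2w; return s
def cast(s,uv,z):
    uv=np.array(uv,float).reshape(-1,1,2)
    p=cv2.undistortPoints(uv,np.array(s['camera_matrix'],float),np.array(s['dist'],float)).reshape(-1,2)
    d=np.c_[p[:,0],-p[:,1],-np.ones(len(p))]@s['c2w'][:3,:3].T
    o=s['c2w'][:3,3]; return o+d*((z-o[2])/d[:,2])[:,None]
def cloud(s):
    h,w=s['range_z'].shape; u,v=np.meshgrid(np.arange(w),np.arange(h))
    p=cv2.undistortPoints(np.stack([u,v],-1).reshape(-1,1,2).astype(float),np.array(s['camera_matrix'],float),np.array(s['dist'],float)).reshape(-1,2)
    d=s['range_z'].reshape(-1,1)*np.c_[p[:,0],-p[:,1],-np.ones(len(p))]
    return (d@s['c2w'][:3,:3].T+s['c2w'][:3,3]).reshape(h,w,3)
def save(s,n,k=1.5): cv2.imwrite(f'pics/{n}.png',cv2.resize(s['color'][:,:,::-1],None,fx=k,fy=k))
E
python3 - <<'E'
from h import *
st=r.read_state();print(st)
for n in('scene','side'):
    s=snap(n);save(s,n);print(n,s['c2w'].round(2).tolist(),s['camera_matrix'],(s['range_z']>0).mean())
E
```

```text
{'clock': 0.0, 'joint_positions': array([-1.14728933e+00,  3.79390779e-01,  1.73477217e+00,  1.90482901e-05,
        1.02851859e+00, -3.32594379e-02]), 'dq': array([ 0.00067809,  0.00090912, -0.00315051,  0.00055752, -0.00087887,
       -0.00043321]), 'joint_torque': array([-1.50353455e-03, -7.63721108e+01, -4.34370804e+01,  6.50210981e-02,
        4.24165581e-02, -1.13686874e-04]), 'tcp_pos': array([ 308.60151188, -627.87947172,  227.30495186]), 'ee_rot': array([-3.05897707e+00, -7.11008443e-01,  3.06391056e-04]), 'force': array([ 0.15279888, -0.73986465,  0.5727626 ]), 'moment': array([-0.0163805 ,  0.02708947, -0.02159197]), 'grasp_force': 0.0, 'grip_width': 91.16146212810649}
scene [[-0.82, -0.43, 0.37, 1121.94], [0.57, -0.63, 0.53, 803.8], [0.0, 0.65, 0.76, 1220.19], [0.0, 0.0, 0.0, 1.0]] [[371.78586267   0.         252.08895355]
 [  0.         371.78586267 189.94654821]
 [  0.           0.           1.        ]] 0.9960123697916666
side [[0.99, 0.08, -0.07, 465.06], [-0.1, 0.6, -0.79, -1172.0], [-0.02, 0.8, 0.61, 974.92], [0.0, 0.0, 0.0, 1.0]] [[403.66401391   0.         260.96060928]
 [  0.         403.66401391 186.31560703]
 [  0.           0.           1.        ]] 0.9959157307942709
```

View pics/scene.png

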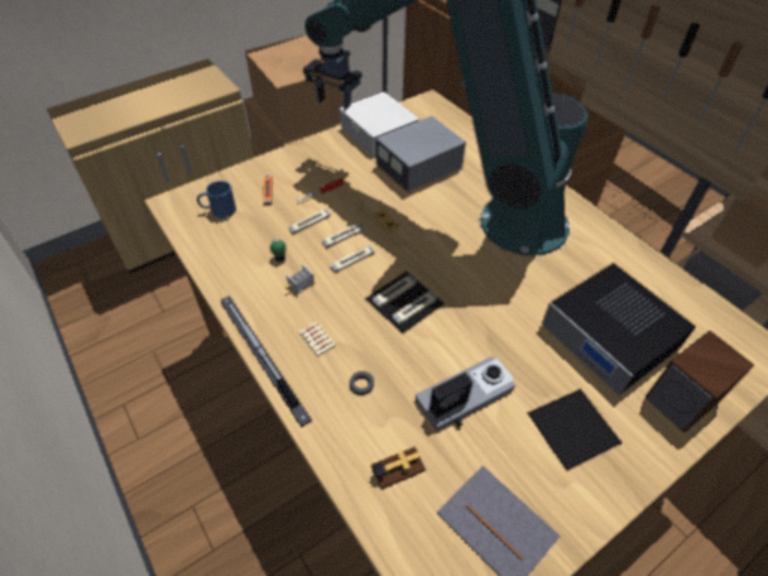

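View pics/side.png

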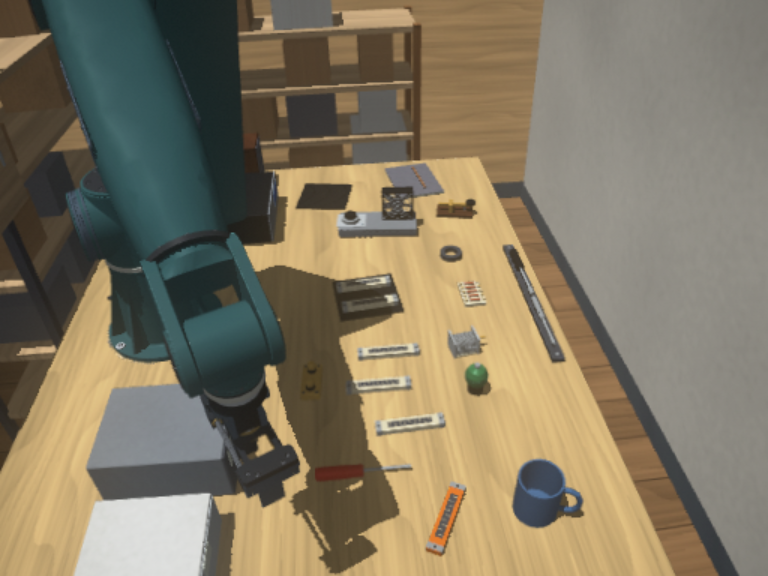

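```bash
cat > m.py <<'E'
from h import *
def boards(s,zlo=8,zhi=30,ztop=14,verbose=True):
    P=cloud(s); c=s['color'].astype(int); hsv=cv2.cvtColor(s['color'],cv2.COLOR_RGB2HSV)
    m=((P[...,2]>zlo)&(P[...,2]<zhi)&(P[...,0]>350)&(P[...,0]<1100)&(abs(P[...,1])<700)).astype(np.uint8)
    n,l,st,ce=cv2.connectedComponentsWithStats(m)
    for i in range(1,n):
        if st[i,4]<120: continue
        k=l==i; q=P[k]
        print(s['n'],'px',ce[i].round(),st[i,4],'zmed',np.median(q[:,2]).round(1),'rgb',np.median(c[k],0),end=' ')
        cn=cv2.findContours(k.astype(np.uint8),0,1)[0][0].reshape(-1,2)
        w=cast(s,cn,np.median(q[:,2])) 
        (cx,cy),(a,b),an=cv2.minAreaRect(w[:,:2].astype(np.float32))
        if a<b: a,b,an=b,a,an-90
        print('ctr',round(cx,1),round(cy,1),'size',round(a),round(b),'ang',round(an,1))
E
python3 - <<'E'
from m import *
for n in('scene','side'):
    s=snap(n); s['n']=n; boards(s)
    P=cloud(s); 
    for uv in {'scene':[(493,373),(403,300),(575,430)],'side':[(351,216),(368,297)]}[n]:
        u,v=int(uv[0]/1.5),int(uv[1]/1.5); print(uv,P[v-1:v+2,u-1:u+2].reshape(-1,3).mean(0).round(1))
    c=s['color'].astype(int);m=((c.max(2)<70)&(abs(P[...,2])<40)&(P[...,0]>350)&(P[...,0]<1200)&(abs(P[...,1])<600)).astype(np.uint8)
    if n=='side': # button: top plane
        m=((P[...,2]>46)&(P[...,2]<60)&(P[...,1]>0)&(P[...,0]<1100)&(P[...,0]>350)).astype(np.uint8)
        nn,l,st,ce=cv2.connectedComponentsWithStats(m)
        for i in range(1,nn):
            if st[i,4]>20:q=P[l==i];print('btn',ce[i],st[i,4],q.mean(0),q.min(0),q.max(0))
E
```

```text
scene px [206. 146.] 143 zmed 14.8 rgb [177. 169. 154.] ctr 560.2 -381.8 size 139 35 ang 3.5
scene px [229. 155.] 155 zmed 14.6 rgb [161. 154. 141.] ctr 504.6 -269.6 size 141 38 ang 0.0
scene px [235. 171.] 167 zmed 15.1 rgb [180. 174. 157.] ctr 535.7 -167.3 size 139 34 ang -0.4
scene px [263. 193.] 235 zmed 17.7 rgb [73. 69. 63.] ctr 507.7 11.8 size 153 55 ang 4.5
scene px [277. 204.] 254 zmed 18.0 rgb [100.  97.  91.] ctr 493.9 82.3 size 146 62 ang -1.7
scene px [175. 237.] 676 zmed 13.5 rgb [91.5 92.  95. ] ctr 916.2 -14.4 size 462 35 ang 90.0
scene px [212. 225.] 245 zmed 12.3 rgb [206. 187. 161.] ctr 768.3 19.1 size 91 56 ang -88.4
scene px [241. 254.] 149 zmed 16.3 rgb [88. 87. 92.] ctr 746.6 198.1 size 64 61 ang 66.2
scene px [309. 271.] 296 zmed 25.3 rgb [76.5 79.  82. ] ctr 569.2 394.7 size 244 109 ang -20.1
scene px [267. 315.] 264 zmed 12.3 rgb [82. 55. 39.] ctr 802.9 436.8 size 107 39 ang -9.7
scene px [327. 344.] 1849 zmed 10.6 rgb [114. 113. 125.] ctr 702.1 623.6 size 172 152 ang -82.0
(493, 373) [484.7 376.5  55.6]
(403, 300) [506.3  39.4   4.2]
(575, 430) [401.5 586.5
[... 1471 characters left out ...]
097.70361862 1816.91650956   59.63027986]
btn [244.58333333  62.875     ] 24 [ 592.08704578 1347.77855508   52.84126988] [ 558.47416561 1333.73278509   46.78477156] [ 626.75871956 1389.12657246   59.96638363]
btn [257.92857143  62.17857143] 28 [ 678.11302399 1348.92394239   52.15269608] [ 639.73846484 1331.56367669   46.06626775] [ 712.7496242  1366.37538285   59.74324804]
btn [213.17857143  64.82142857] 28 [ 391.11687093 1346.46077186   52.56428198] [ 351.43406886 1328.80826301   46.64791142] [ 422.40678118 1360.64418559   59.8989172 ]
btn [233.03225806 143.03225806] 31 [476.02197535 365.89028447  51.68066995] [462.3838387  344.99890826  46.25601978] [489.47831186 391.74580433  59.68758878]
```

>>> send_rows:
  series:
    - [0.5, 0.5, 0, 0, 0, -0.2, 1]
    - [0.85, 0.8, 0, 0, 0, -0.4, 1]
    - [0.85, 0.8, 0, 0, 0, -0.52, 1]

```text
clock: 0.57
tcp_pos: [395.9, -545.9, 227.8]
ee_rot: [-3.14, -0.075, -0.0]
force: [-1.8, -1.0, 0.0]
grip_width: 91.2
grasp_force: 0.0
```

>>> send_rows:
  series:
    - [0.45, 0.4, 0, 0, 0, 0, 1]
    - [0.85, 0.8, 0, 0, 0, 0, 1]

```text
clock: 0.82
tcp_pos: [479.7, -467.3, 227.9]
ee_rot: [-3.141, -0.074, -0.0]
force: [0.7, -1.2, -0.6]
grip_width: 91.0
grasp_force: 0.0
```

>>> send_rows:
  series:
    - [0.42, 0.4, 0, 0, 0, 0, 1]
    - [0.82, 0.8, 0, 0, 0, 0, 1]
    - [0.82, 0.8, 0, 0, 0, 0, 1]
    - [0.82, 0.8, 0, 0, 0, 0, 1]

```text
clock: 1.32
tcp_pos: [560.5, -388.3, 227.7]
ee_rot: [-3.141, -0.077, 0.001]
force: [0.2, -0.1, -0.6]
grip_width: 91.0
grasp_force: 0.0
```

```bash
python3 - <<'E'
from h import *
s=snap('wrist');save(s,'w1',1.2);print(s['st']['tcp_pos'],s['st']['ee_rot'],s['tool_from_camera'].round(2).tolist(),s['camera_matrix'][0],(s['range_z']>0).mean())
print(cast(s,[(0,0),(511,0),(511,383),(0,383),(256,192)],14).round())
E
```

```text
[ 560.54175333 -388.27735152  227.73023634] [-3.14056569e+00 -7.68216071e-02  5.81106180e-04] [[0.0, 0.97, 0.24, 66.84], [1.0, 0.0, -0.0, 0.47], [-0.0, 0.24, -0.97, -156.15], [0.0, 0.0, 0.0, 1.0]] [313.93324927   0.         252.0849359 ] 0.983489990234375
[[ 733. -110.   14.]
 [ 760. -657.   14.]
 [ 266. -782.   14.]
 [ 230.  -38.   14.]
 [ 535. -395.   14.]]
```

View pics/w1.png

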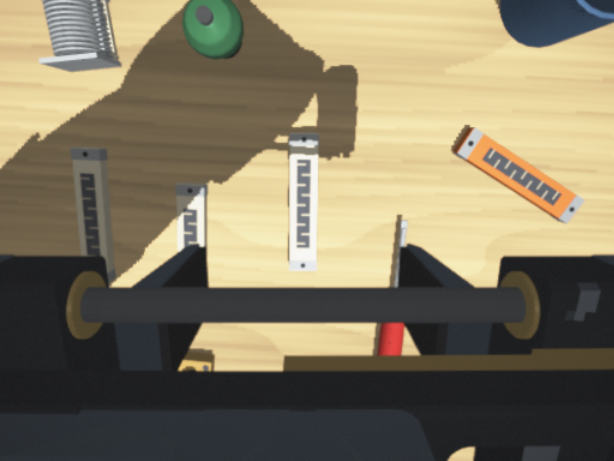

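```bash
cat >> m.py <<'E'
def wtop(s,z0,tol=3,amin=300,roi=None):
    P=cloud(s); m=(abs(P[...,2]-z0)<tol)
    m[:, :]&=(s['range_z']>120)
    n,l,st,ce=cv2.connectedComponentsWithStats(m.astype(np.uint8),connectivity=4)
    for i in range(1,n):
        if st[i,4]<amin: continue
        k=(l==i).astype(np.uint8); cn=max(cv2.findContours(k,0,1)[0],key=len).reshape(-1,2)
        w=cast(s,cn,z0)
        (cx,cy),(a,b),an=cv2.minAreaRect(w[:,:2].astype(np.float32))
        if a<b: a,b,an=b,a,an-90
        print('px',ce[i].round(),st[i,4],'zmed',np.median(P[l==i][:,2]).round(1),'rgb',np.median(s['color'][l==i],0),'ctr',round(cx,1),round(cy,1),'size',round(a,1),round(b,1),'ang',round(an,1))
E
python3 - <<'E'
from m import *
s=snap('wrist');wtop(s,14)
E
```

```text
px [432. 145.] 2814 zmed 13.6 rgb [216. 160. 101.] ctr 599.7 -602.4 size 140.5 28.9 ang 62.3
px [252. 167.] 2706 zmed 13.5 rgb [231. 231. 216.] ctr 561.2 -389.9 size 139.1 27.6 ang 2.3
px [ 74. 168.] 2122 zmed 13.3 rgb [97. 95. 89.] ctr 538.6 -175.9 size 137.4 29.5 ang -0.3
px [158. 179.] 1219 zmed 13.5 rgb [139. 137. 131.] ctr 540.8 -276.8 size 71.7 28.6 ang -0.8
```

>>> send_rows:
  series:
    - [0, -0.016, -0.5, 0, 0, 0, 1]
    - [0, -0.016, -1, 0, 0, 0, 1]

```text
clock: 1.68
tcp_pos: [560.1, -391.2, 127.3]
ee_rot: [3.14, 0.073, 0.002]
force: [0.4, 0.7, -0.7]
grip_width: 91.2
grasp_force: 0.0
```

>>> send_rows:
  series:
    - [0, 0, -0.5, 0, 0, 0, 0.8]
    - [0, 0, -0.9, 0, 0, 0, 0.7]
    - [0, 0, -1, 0, 0, 0, 0.7]

```text
clock: 2.05
tcp_pos: [558.8, -389.8, 25.5]
ee_rot: [-3.138, -0.074, 0.005]
force: [0.5, -0.8, -0.0]
grip_width: 65.4
grasp_force: 0.0
```

>>> send_rows:
  series:
    - [0, 0, -0.1, 0, 0, 0, 0.6]
    - [0, 0, -0.1, 0, 0, 0, 0.5]
    - [0, 0, -0.1, 0, 0, 0, 0.2]
    - [0, 0, -0.1, 0, 0, 0, 0.2]
    - [0, 0, -0.1, 0, 0, 0, 0.2]
  force: 25

```text
clock: 2.68
tcp_pos: [561.2, -390.1, 18.9]
ee_rot: [3.14, 0.076, 0.001]
force: [-1.0, 1.4, 8.0]
grip_width: 27.9
grasp_force: 25.0
```

>>> send_rows:
  series:
    - [0, 0, 0.3, 0, 0, 0, 0.2]
    - [0, 0, 0.8, 0, 0, 0, 0.2]
    - [0, 0, 1, 0, 0, 0, 0.2]

```text
clock: 3.05
tcp_pos: [561.7, -390.5, 120.8]
ee_rot: [3.139, 0.076, 0.004]
force: [0.2, -0.5, -2.8]
grip_width: 27.8
grasp_force: 25.0
```

>>> send_rows:
  series:
    - [-0.05, 0.2, 0.3, 0, 0, 0.23, 0.2]
    - [-0.1, 0.4, 0.6, 0, 0, 0.46, 0.2]
    - [-0.2, 0.7, 0.8, 0, 0, 0.69, 0.2]
    - [-0.3, 1, 0.8, 0, 0, 0.92, 0.2]

```text
clock: 3.55
tcp_pos: [530.9, -289.3, 199.0]
ee_rot: [2.906, 1.189, 0.002]
force: [0.2, 0.6, -1.5]
grip_width: 27.8
grasp_force: 25.0
```

>>> send_rows:
  series:
    - [-0.05, 0.3, 0, 0, 0, 0.23, 0.2]
    - [-0.15, 0.6, 0, 0, 0, 0.46, 0.2]
    - [-0.3, 0.9, 0, 0, 0, 0.69, 0.2]
    - [-0.3, 1, 0, 0, 0, 0.92, 0.2]

```text
clock: 4.05
tcp_pos: [499.4, -188.2, 197.2]
ee_rot: [-2.297, -2.141, 0.001]
force: [0.0, 0.0, -1.2]
grip_width: 27.9
grasp_force: 25.0
```

>>> send_rows:
  series:
    - [-0.05, 0.3, 0, 0, 0, 0.16, 0.2]
    - [-0.06, 0.5, 0, 0, 0, 0.16, 0.2]
    - [-0.06, 0.5, 0, 0, 0, 0.16, 0.2]
    - [-0.06, 0.5, 0, 0, 0, 0.16, 0.2]

```text
clock: 4.55
tcp_pos: [495.0, -140.1, 197.9]
ee_rot: [2.169, 2.273, -0.0]
force: [0.2, 0.2, -0.9]
grip_width: 27.9
grasp_force: 25.0
```

```bash
python3 - <<'E'
from m import *
s=snap('wrist');save(s,'w2',1.2);print(s['st']['tcp_pos'],s['st']['ee_rot'],s['st']['joint_positions'],s['st']['force'])
wtop(s,18,3);wtop(s,14,3)
E
```

```text
[ 495.00248711 -140.13574774  197.90353663] [ 2.16850616e+00  2.27285929e+00 -8.40036048e-05] [-3.21120435e-01  1.27765878e-01  2.12263665e+00 -1.75363190e-04
  8.91026380e-01 -3.67993028e-01] [ 0.1631119   0.21617425 -0.94781727]
px [272.  39.] 4256 zmed 17.3 rgb [107. 105. 102.] ctr 508.4 -1.7 size 138.7 28.8 ang 5.6
px [316. 205.] 1130 zmed 13.5 rgb [135.  135.5 130. ] ctr 566.3 -174.6 size 79.6 27.9 ang -0.1
```

View pics/w2.png

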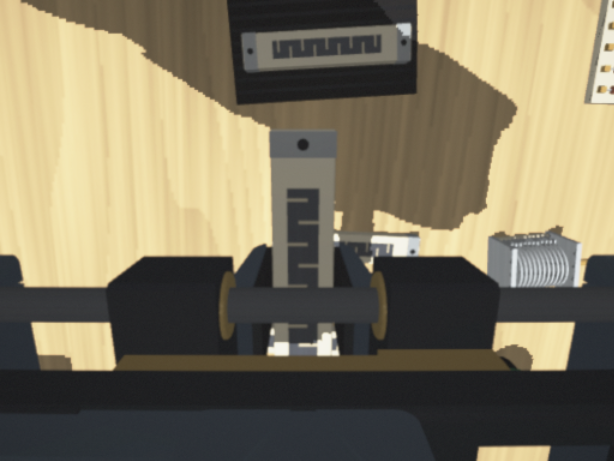

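>>> send_rows:
  series:
    - [0, 0.4, 0.1, 0, 0, 0, 0.2]
    - [0, 0.7, 0.1, 0, 0, 0, 0.2]
    - [0, 0.7, 0.1, 0, 0, 0, 0.2]
    - [0, 0.7, 0.1, 0, 0, 0, 0.2]

```text
clock: 5.1
tcp_pos: [494.9, -70.5, 207.9]
ee_rot: [2.168, 2.274, -0.0]
force: [-0.6, -0.2, -2.8]
grip_width: 27.8
grasp_force: 25.0
```

```bash
python3 - <<'E'
from m import *
s=snap('wrist');save(s,'w3',1.2);print(s['st']['tcp_pos'],s['st']['ee_rot'])
wtop(s,18,3)
P=cloud(s)
m=(s['color'].max(2)<45)&(abs(P[...,2]-4)<3.5)&(s['range_z']>150)
m=cv2.morphologyEx(m.astype(np.uint8),cv2.MORPH_OPEN,np.ones((3,3)))
m[abs(P[...,2]-18)<4]=1; m[230:]=0
n,l,st,ce=cv2.connectedComponentsWithStats(m); i=1+st[1:,4].argmax()
q=P[l==i]; xy=cast(s,np.argwhere(l==i)[:,::-1],4)[:,:2][abs(q[:,2]-4)<4]
print(st[i],cv2.minAreaRect(xy.astype(np.float32)))
E
```

```text
[494.94910381 -70.50076726 207.93612992] [ 2.16754979e+00  2.27378057e+00 -1.24778222e-04]
px [261.  30.] 4012 zmed 17.3 rgb [121. 118. 106.] ctr 496.8 78.3 size 138.7 28.4 ang 4.9
px [274. 109.] 2474 zmed 17.4 rgb [112. 109. 100.] ctr 508.3 -1.4 size 138.3 28.4 ang 5.9
[  188    40   149   105 11068] ((504.84161376953125, 16.56197738647461), (165.00364685058594, 108.6268539428711), 2.025726318359375)
```

View pics/w3.png

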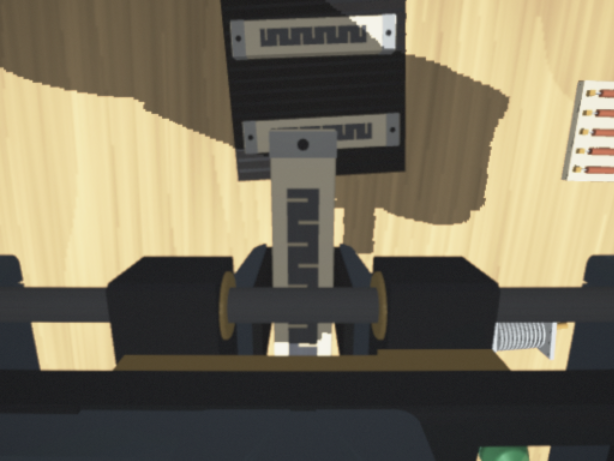

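```bash
python3 - <<'E'
from m import *
s=snap('wrist')
p=cast(s,np.array([(238,181),(405,168),(223,10),(404.5,10)])/1.2,4)[:,:2];print(p.round(1))
for a,b in((0,1),(2,0),(3,1)):
    d=p[b]-p[a];print(np.degrees(np.arctan2(d[1],d[0])).round(1),np.hypot(*d).round(1))
s=snap('scene');P=cloud(s);m=((s['color'].max(2)<60)&(abs(P[...,0]-503)<130)&(abs(P[...,1]-38)<130)&(P[...,2]<25)).astype(np.uint8)
# mat in scene
m=cv2.morphologyEx(m,cv2.MORPH_CLOSE,np.ones((9,9)));n,l,st,ce=cv2.connectedComponentsWithStats(m);i=1+st[1:,4].argmax()
w=cast(s,np.argwhere(l==i)[:,::-1],4)[:,:2];print(st[i],cv2.minAreaRect(w.astype(np.float32)))
E
```

```text
[[432.5 -49.4]
 [590.5 -29.5]
 [418.2  98.3]
 [575.3 105.8]]
7.2 159.3
-84.5 148.4
-83.6 136.2
[ 244  182   52   39 1073] ((502.43206787109375, 43.404476165771484), (163.34059143066406, 159.6229248046875), 5.335842609405518)
```

>>> send_rows:
  series:
    - [-0.2, 0.5, 0, 0, 0, 0.073, 0.2]
    - [-0.4, 1, 0, 0, 0, 0.073, 0.2]
    - [-0.4, 1, -0.4, 0, 0, 0.073, 0.2]
    - [-0.4, 1, -0.8, 0, 0, 0.073, 0.2]

```text
clock: 5.75
tcp_pos: [455.2, 30.2, 127.5]
ee_rot: [2.099, 2.335, 0.002]
force: [0.6, -1.5, -1.6]
grip_width: 27.5
grasp_force: 25.0
```

>>> send_rows:
  series:
    - [0, 0.045, -0.4, 0, 0, 0, 0.2]
    - [0, 0.045, -0.7, 0, 0, 0, 0.2]
    - [0, 0.045, -0.85, 0, 0, 0, 0.2]
    - [0, 0.045, -0.87, 0, 0, 0, 0.2]
    - [0, 0.045, -0.87, 0, 0, 0, 0.2]

```text
clock: 6.38
tcp_pos: [455.4, 34.5, 41.7]
ee_rot: [2.101, 2.335, 0.001]
force: [-0.1, -0.2, -1.4]
grip_width: 27.6
grasp_force: 25.0
```

>>> send_rows:
  series:
    - [0, 0, -0.01, 0, 0, 0, 0.2]
    - [0, 0, -0.02, 0, 0, 0, 0.2]
    - [0, 0, -0.03, 0, 0, 0, 0.2]
    - [0, 0, -0.03, 0, 0, 0, 0.2]

```text
clock: 6.88
tcp_pos: [454.7, 34.7, 38.0]
ee_rot: [2.101, 2.336, 0.0]
force: [-0.4, -1.0, -2.0]
grip_width: 27.5
grasp_force: 25.0
```

>>> send_rows:
  series:
    - [0, 0, -0.005, 0, 0, 0, 0.2]
    - [0, 0, -0.01, 0, 0, 0, 0.2]
    - [0, 0, -0.01, 0, 0, 0, 0.2]

```text
clock: 7.25
tcp_pos: [454.7, 34.7, 36.9]
ee_rot: [-2.101, -2.336, 0.0]
force: [0.9, 0.1, -2.1]
grip_width: 27.9
grasp_force: 25.0
```

>>> send_rows:
  series:
    - [0, 0, -0.005, 0, 0, 0, 0.2]
    - [0, 0, -0.005, 0, 0, 0, 0.2]
    - [0, 0, -0.005, 0, 0, 0, 0.2]

```text
clock: 7.62
tcp_pos: [454.8, 34.7, 36.8]
ee_rot: [-2.101, -2.336, 0.0]
force: [-4.4, -0.1, 13.3]
grip_width: 27.8
grasp_force: 25.0
```

>>> send_rows:
  series:
    - [0, 0, 0, 0, 0, 0, 0.4]
    - [0, 0, 0, 0, 0, 0, 0.6]
    - [0, 0, 0, 0, 0, 0, 0.7]
    - [0, 0, 0.3, 0, 0, 0, 0.7]
    - [0, 0, 0.9, 0, 0, 0, 0.8]

```text
clock: 8.25
tcp_pos: [453.3, 34.6, 126.0]
ee_rot: [-2.099, -2.333, 0.005]
force: [0.3, 0.0, 0.9]
grip_width: 70.8
grasp_force: 0.0
```

>>> send_rows:
  series:
    - [0, -0.2, 0.4, 0, 0, -0.23, 0.8]
    - [0.1, -0.4, 0.8, 0, 0, -0.46, 1]
    - [0.2, -0.7, 0.8, 0, 0, -0.69, 1]
    - [0.3, -1, 0.8, 0, 0, -0.92, 1]

```text
clock: 8.75
tcp_pos: [485.2, -66.2, 207.1]
ee_rot: [2.794, 1.434, 0.002]
force: [0.1, -0.1, -1.1]
grip_width: 91.0
grasp_force: 0.0
```

>>> send_rows:
  series:
    - [0.1, -0.3, 0, 0, 0, -0.23, 1]
    - [0.2, -0.6, 0, 0, 0, -0.46, 1]
    - [0.4, -0.9, 0, 0, 0, -0.69, 1]
    - [0.5, -1, 0, 0, 0, -0.92, 1]

```text
clock: 9.25
tcp_pos: [535.4, -166.9, 206.3]
ee_rot: [3.122, 0.351, 0.0]
force: [-1.0, 0.2, -1.0]
grip_width: 91.0
grasp_force: 0.0
```

>>> send_rows:
  series:
    - [0, -0.1, 0, 0, 0, -0.2, 1]
    - [0, -0.1, 0, 0, 0, -0.29, 1]
    - [0, -0.1, 0, 0, 0, -0.29, 1]
    - [0, -0.1, 0, 0, 0, -0.29, 1]

```text
clock: 9.75
tcp_pos: [534.7, -175.2, 206.4]
ee_rot: [-3.142, -0.009, 0.0]
force: [-0.1, 0.6, 0.1]
grip_width: 91.2
grasp_force: 0.0
```

```bash
python3 - <<'E'
from m import *
s=snap('wrist');print(s['st']['tcp_pos'],s['st']['ee_rot'])
wtop(s,14);wtop(s,18);wtop(s,32)
E
```

```text
[ 534.68017598 -175.23989983  206.3588319 ] [-3.14153755e+00 -8.58770031e-03  2.05308568e-04]
px [252. 169.] 2994 zmed 13.5 rgb [225. 226. 216.] ctr 537.0 -175.8 size 138.5 27.2 ang -0.2
px [108. 178.] 347 zmed 15.2 rgb [100.  97.  86.] ctr 525.8 -10.6 size 106.5 9.4 ang 5.8
px [339. 177.] 1852 zmed 13.5 rgb [234. 231. 224.] ctr 516.5 -275.2 size 119.1 29.2 ang -0.0
px [ 38. 180.] 311 zmed 14.6 rgb [110. 107.  94.] ctr 528.1 68.9 size 79.3 10.5 ang 2.7
px [ 96. 181.] 2317 zmed 17.3 rgb [95. 93. 88.] ctr 525.3 -0.7 size 106.4 31.4 ang 4.5
px [ 25. 178.] 1676 zmed 17.2 rgb [190.  193.  187.5] ctr 527.8 80.0 size 78.5 30.0 ang 5.3
```

>>> send_rows:
  series:
    - [0.024, -0.005, -0.5, 0, 0, 0, 0.9]
    - [0.024, -0.005, -1, 0, 0, 0, 0.8]

```text
clock: 10.05
tcp_pos: [537.7, -175.9, 105.8]
ee_rot: [3.141, 0.008, 0.003]
force: [1.1, 0.7, -1.3]
grip_width: 75.2
grasp_force: 0.0
```

>>> send_rows:
  series:
    - [0, 0, -0.5, 0, 0, 0, 0.8]
    - [0, 0, -0.82, 0, 0, 0, 0.7]
    - [0, 0, -0.88, 0, 0, 0, 0.6]
    - [0, 0, -0.88, 0, 0, 0, 0.5]

```text
clock: 10.55
tcp_pos: [537.6, -175.9, 19.1]
ee_rot: [3.141, 0.007, 0.001]
force: [0.3, -0.7, 0.5]
grip_width: 47.7
grasp_force: 0.0
```

>>> send_rows:
  series:
    - [0, 0, 0, 0, 0, 0, 0.2]
    - [0, 0, 0, 0, 0, 0, 0.2]
    - [0, 0, 0, 0, 0, 0, 0.2]
    - [0, 0, 0, 0, 0, 0, 0.2]

```text
clock: 11.05
tcp_pos: [537.8, -176.1, 19.5]
ee_rot: [3.141, 0.006, 0.002]
force: [-1.6, 1.4, 10.6]
grip_width: 27.7
grasp_force: 25.0
```

>>> send_rows:
  series:
    - [0, 0, 0.3, 0, 0, 0, 0.2]
    - [0, 0, 0.8, 0, 0, 0, 0.2]
    - [0, 0, 1, 0, 0, 0, 0.2]

```text
clock: 11.42
tcp_pos: [538.2, -176.2, 121.1]
ee_rot: [3.14, 0.006, 0.005]
force: [0.4, -0.6, -2.3]
grip_width: 27.8
grasp_force: 25.0
```

>>> send_rows:
  series:
    - [0, 0, 0.4, 0, 0, 0.23, 0.2]
    - [0, 0.1, 0.8, 0, 0, 0.46, 0.2]
    - [0.1, 0.3, 0.9, 0, 0, 0.69, 0.2]
    - [0.1, 0.5, 0.9, 0, 0, 0.92, 0.2]

```text
clock: 11.92
tcp_pos: [547.8, -125.5, 209.2]
ee_rot: [2.933, 1.124, 0.002]
force: [-0.3, -0.6, -2.6]
grip_width: 27.6
grasp_force: 25.0
```

>>> send_rows:
  series:
    - [0, 0.2, 0, 0, 0, 0.23, 0.2]
    - [0, 0.4, 0, 0, 0, 0.46, 0.2]
    - [0, 0.5, 0, 0, 0, 0.69, 0.2]
    - [0, 0.5, 0, 0, 0, 0.92, 0.2]

```text
clock: 12.42
tcp_pos: [546.7, -75.1, 207.8]
ee_rot: [-2.345, -2.089, 0.001]
force: [-0.4, 0.3, -2.2]
grip_width: 28.1
grasp_force: 25.0
```

>>> send_rows:
  series:
    - [0.02, 0.05, 0, 0, 0, 0.2, 0.2]
    - [0.03, 0.1, 0, 0, 0, 0.289, 0.2]
    - [0.03, 0.1, 0, 0, 0, 0.289, 0.2]
    - [0.03, 0.1, 0, 0, 0, 0.289, 0.2]

```text
clock: 12.92
tcp_pos: [550.0, -65.9, 208.2]
ee_rot: [-2.104, -2.333, 0.0]
force: [0.1, 0.5, -2.1]
grip_width: 27.9
grasp_force: 25.0
```

```bash
python3 - <<'E'
from m import *
s=snap('wrist');print(s['st']['tcp_pos'],s['st']['ee_rot'])
wtop(s,18);wtop(s,32); save(s,'w4',1.2)
E
```

```text
[549.96237147 -65.92204522 208.16856613] [-2.10355441e+00 -2.33297623e+00  3.34652033e-04]
px [233.  30.] 2943 zmed 17.3 rgb [104. 104. 102.] ctr 515.2 78.4 size 102.4 30.0 ang 5.8
px [227. 108.] 1782 zmed 17.4 rgb [100. 100.  98.] ctr 525.5 0.7 size 106.0 29.2 ang 6.5
px [ 83. 289.] 509 zmed 17.6 rgb [230. 198. 119.] ctr 355.5 -231.7 size 54.2 30.6 ang -83.9
px [168.  68.] 3933 zmed 31.4 rgb [120. 116. 104.] ctr 456.1 30.2 size 132.9 29.2 ang -83.6
```

View pics/w4.png

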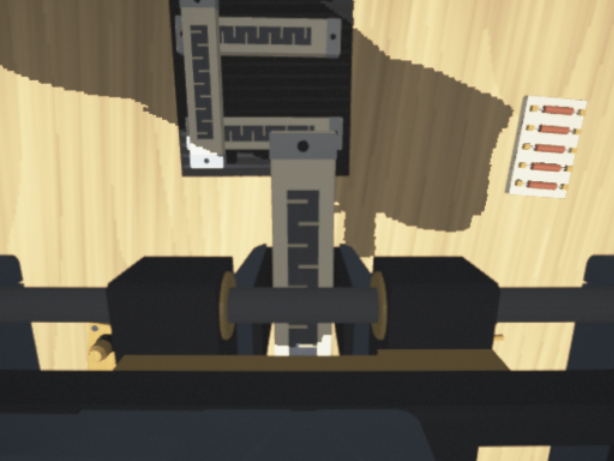

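>>> send_rows:
  series:
    - [0, 0.5, 0, 0, 0, 0, 0.2]
    - [0, 1, 0, 0, 0, 0, 0.2]
    - [0, 1, -0.4, 0, 0, 0, 0.2]
    - [0, 1, -0.8, 0, 0, 0, 0.2]

```text
clock: 13.48
tcp_pos: [550.5, 34.7, 127.9]
ee_rot: [2.101, 2.334, 0.002]
force: [-0.1, -0.3, -2.1]
grip_width: 27.8
grasp_force: 25.0
```

>>> send_rows:
  series:
    - [0, 0.1, -0.4, 0, 0, 0, 0.2]
    - [0, 0.1, -0.7, 0, 0, 0, 0.2]
    - [0, 0.1, -0.83, 0, 0, 0, 0.2]
    - [0, 0.1, -0.86, 0, 0, 0, 0.2]
    - [0, 0.1, -0.87, 0, 0, 0, 0.2]

```text
clock: 14.1
tcp_pos: [550.8, 44.1, 42.3]
ee_rot: [2.102, 2.334, 0.001]
force: [0.2, -1.4, -1.4]
grip_width: 27.4
grasp_force: 25.0
```

>>> send_rows:
  series:
    - [0, 0, -0.01, 0, 0, 0, 0.2]
    - [0, 0, -0.02, 0, 0, 0, 0.2]
    - [0, 0, -0.025, 0, 0, 0, 0.2]
    - [0, 0, -0.025, 0, 0, 0, 0.2]

```text
clock: 14.6
tcp_pos: [550.2, 44.1, 39.0]
ee_rot: [2.102, 2.335, 0.0]
force: [0.9, 0.4, -1.5]
grip_width: 27.5
grasp_force: 25.0
```

>>> send_rows:
  series:
    - [0, 0, -0.005, 0, 0, 0, 0.2]
    - [0, 0, -0.01, 0, 0, 0, 0.2]
    - [0, 0, -0.013, 0, 0, 0, 0.2]
    - [0, 0, -0.013, 0, 0, 0, 0.2]

```text
clock: 15.1
tcp_pos: [550.1, 44.1, 37.6]
ee_rot: [-2.102, -2.335, 0.0]
force: [0.1, 0.4, -1.8]
grip_width: 27.6
grasp_force: 25.0
```

>>> send_rows:
  series:
    - [0, 0, -0.004, 0, 0, 0, 0.2]
    - [0, 0, -0.004, 0, 0, 0, 0.2]
    - [0, 0, -0.004, 0, 0, 0, 0.2]

```text
clock: 15.48
tcp_pos: [550.2, 44.2, 37.6]
ee_rot: [-2.102, -2.335, 0.0]
force: [-3.1, -0.7, 7.4]
grip_width: 28.0
grasp_force: 25.0
```

>>> send_rows:
  series:
    - [0, 0, 0, 0, 0, 0, 0.4]
    - [0, 0, 0, 0, 0, 0, 0.6]
    - [0, 0, 0, 0, 0, 0, 0.7]
    - [0, 0, 0.3, 0, 0, 0, 0.7]
    - [0, 0, 0.9, 0, 0, 0, 0.8]

```text
clock: 16.1
tcp_pos: [548.7, 44.1, 126.5]
ee_rot: [-2.1, -2.333, 0.005]
force: [0.7, -0.7, 1.3]
grip_width: 71.1
grasp_force: 0.0
```

>>> send_rows:
  series:
    - [0, -0.2, 0.4, 0, 0, -0.23, 0.8]
    - [0, -0.4, 0.8, 0, 0, -0.46, 1]
    - [-0.1, -0.7, 0.8, 0, 0, -0.69, 1]
    - [-0.1, -1, 0.8, 0, 0, -0.92, 1]

```text
clock: 16.6
tcp_pos: [539.8, -56.6, 207.8]
ee_rot: [2.795, 1.433, 0.001]
force: [0.6, -0.7, -0.3]
grip_width: 90.9
grasp_force: 0.0
```

>>> send_rows:
  series:
    - [-0.1, -0.3, 0, 0, 0, -0.23, 1]
    - [-0.1, -0.6, 0, 0, 0, -0.46, 1]
    - [-0.2, -0.9, 0, 0, 0, -0.69, 1]
    - [-0.2, -1, 0, 0, 0, -0.92, 1]

```text
clock: 17.1
tcp_pos: [519.6, -157.2, 207.1]
ee_rot: [-3.122, -0.35, 0.0]
force: [0.6, 1.1, -0.3]
grip_width: 90.9
grasp_force: 0.0
```

>>> send_rows:
  series:
    - [-0.1, -0.4, 0, 0, 0, -0.2, 1]
    - [-0.14, -0.8, 0, 0, 0, -0.29, 1]
    - [-0.14, -1, 0, 0, 0, -0.29, 1]

```text
clock: 17.48
tcp_pos: [505.9, -257.4, 207.2]
ee_rot: [3.142, 0.003, 0.0]
force: [0.5, -0.3, -0.5]
grip_width: 91.4
grasp_force: 0.0
```

>>> send_rows:
  series:
    - [0, -0.2, 0, 0, 0, 0, 1]
    - [0, -0.2, 0, 0, 0, 0, 1]
    - [0, -0.2, 0, 0, 0, 0, 1]

```text
clock: 17.85
tcp_pos: [506.2, -275.2, 207.1]
ee_rot: [-3.141, -0.006, 0.0]
force: [-0.6, 0.4, -0.3]
grip_width: 91.2
grasp_force: 0.0
```

```bash
python3 - <<'E'
from m import *
s=snap('wrist');print(s['st']['tcp_pos'],s['st']['ee_rot'])
wtop(s,14)
E
```

```text
[ 506.16808949 -275.20693808  207.07731046] [-3.14124377e+00 -5.55154607e-03  4.83226961e-04]
px [253. 170.] 2931 zmed 13.5 rgb [224. 222. 211.] ctr 506.7 -276.4 size 138.2 27.6 ang -0.8
px [442. 172.] 438 zmed 14.7 rgb [185.5 184.  184. ] ctr 506.0 -491.5 size 88.1 7.9 ang 1.0
px [ 22. 169.] 304 zmed 14.9 rgb [97. 93. 83.] ctr 507.5 -12.4 size 68.6 12.7 ang 5.0
```

>>> send_rows:
  series:
    - [0.005, -0.012, -0.5, 0, 0, -0.02, 0.9]
    - [0.005, -0.012, -1, 0, 0, -0.02, 0.8]

```text
clock: 18.15
tcp_pos: [507.2, -276.5, 106.7]
ee_rot: [3.141, -0.019, 0.003]
force: [0.5, -0.9, -0.2]
grip_width: 75.1
grasp_force: 0.0
```

>>> send_rows:
  series:
    - [0, 0, -0.5, 0, 0, 0, 0.8]
    - [0, 0, -0.82, 0, 0, 0, 0.7]
    - [0, 0, -0.88, 0, 0, 0, 0.6]
    - [0, 0, -0.88, 0, 0, 0, 0.5]

```text
clock: 18.65
tcp_pos: [507.1, -276.9, 19.9]
ee_rot: [3.141, -0.019, 0.001]
force: [-0.7, 0.6, 0.3]
grip_width: 48.2
grasp_force: 0.0
```

>>> send_rows:
  series:
    - [0, 0, 0, 0, 0, 0, 0.2]
    - [0, 0, 0, 0, 0, 0, 0.2]
    - [0, 0, 0, 0, 0, 0, 0.2]
    - [0, 0, 0, 0, 0, 0, 0.2]

```text
clock: 19.15
tcp_pos: [507.3, -277.4, 20.4]
ee_rot: [3.141, -0.02, 0.002]
force: [-0.6, 1.4, 9.9]
grip_width: 28.3
grasp_force: 25.0
```

>>> send_rows:
  series:
    - [0, 0, 0.3, 0, 0, 0, 0.2]
    - [0, 0, 0.8, 0, 0, 0, 0.2]
    - [0, 0, 1, 0, 0, 0, 0.2]

```text
clock: 19.52
tcp_pos: [507.6, -277.7, 122.1]
ee_rot: [3.14, -0.02, 0.005]
force: [0.9, 0.5, -1.4]
grip_width: 27.8
grasp_force: 25.0
```

>>> send_rows:
  series:
    - [0, 0.3, 0.4, 0, 0, 0.1, 0.2]
    - [0, 0.6, 0.8, 0, 0, 0.155, 0.2]
    - [0, 1, 0.8, 0, 0, 0.155, 0.2]

```text
clock: 19.9
tcp_pos: [507.9, -177.0, 201.9]
ee_rot: [3.135, 0.17, 0.007]
force: [-0.3, 0.2, -2.0]
grip_width: 27.6
grasp_force: 25.0
```

>>> send_rows:
  series:
    - [0, 0.5, 0, 0, 0, 0, 0.2]
    - [-0.04, 1, 0, 0, 0, 0, 0.2]
    - [-0.04, 1, 0, 0, 0, 0, 0.2]
    - [-0.04, 1, 0, 0, 0, 0, 0.2]

```text
clock: 20.4
tcp_pos: [502.6, -77.1, 199.1]
ee_rot: [3.137, 0.172, -0.0]
force: [1.0, -0.0, -0.9]
grip_width: 27.8
grasp_force: 25.0
```

```bash
python3 - <<'E'
from m import *
s=snap('wrist');print(s['st']['tcp_pos'],s['st']['ee_rot'])
wtop(s,32); save(s,'w5',1.2)
E
```

```text
[502.62435404 -77.13647495 199.07505381] [ 3.13681271e+00  1.71879383e-01 -1.45266525e-04]
px [140. 120.] 3871 zmed 31.3 rgb [121. 116. 105.] ctr 550.8 41.7 size 139.0 27.8 ang -84.3
px [140. 207.] 2371 zmed 31.4 rgb [95. 92. 90.] ctr 455.9 33.1 size 140.4 27.1 ang -83.7
```

View pics/w5.png

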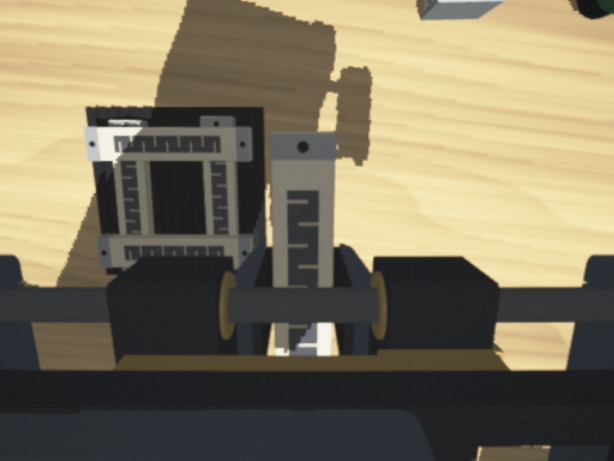

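>>> send_rows:
  series:
    - [0, 0.5, 0, 0, 0, 0, 0.2]
    - [0.01, 1, 0, 0, 0, 0, 0.2]
    - [0.01, 1, 0, 0, 0, 0, 0.2]

```text
clock: 20.82
tcp_pos: [503.8, 24.2, 199.1]
ee_rot: [-3.137, -0.173, 0.0]
force: [0.4, -0.7, -1.6]
grip_width: 27.8
grasp_force: 25.0
```

>>> send_rows:
  series:
    - [0, 0.15, -0.3, 0, 0, 0, 0.2]
    - [0, 0.157, -0.7, 0, 0, 0, 0.2]
    - [0, 0.157, -0.9, 0, 0, 0, 0.2]
    - [0, 0.157, -0.9, 0, 0, 0, 0.2]

```text
clock: 21.32
tcp_pos: [503.0, 37.4, 108.0]
ee_rot: [-3.137, -0.169, 0.004]
force: [-0.0, -0.2, -0.8]
grip_width: 27.5
grasp_force: 25.0
```

>>> send_rows:
  series:
    - [0, 0, -0.3, 0, 0, 0, 0.2]
    - [0, 0, -0.45, 0, 0, 0, 0.2]
    - [0, 0, -0.5, 0, 0, 0, 0.2]
    - [0, 0, -0.52, 0, 0, 0, 0.2]
    - [0, 0, -0.52, 0, 0, 0, 0.2]

```text
clock: 21.95
tcp_pos: [504.1, 38.6, 57.8]
ee_rot: [3.137, 0.171, 0.001]
force: [-0.4, 0.3, -0.8]
grip_width: 27.8
grasp_force: 25.0
```

Now 57.8; expected contact about 52.2.

>>> send_rows:
  series:
    - [0, 0, -0.02, 0, 0, 0, 0.2]
    - [0, 0, -0.035, 0, 0, 0, 0.2]
    - [0, 0, -0.04, 0, 0, 0, 0.2]
    - [0, 0, -0.04, 0, 0, 0, 0.2]

```text
clock: 22.45
tcp_pos: [503.6, 38.7, 53.2]
ee_rot: [-3.137, -0.171, 0.0]
force: [-0.4, 0.0, -1.4]
grip_width: 27.9
grasp_force: 25.0
```

>>> send_rows:
  series:
    - [0, 0, -0.005, 0, 0, 0, 0.2]
    - [0, 0, -0.01, 0, 0, 0, 0.2]
    - [0, 0, -0.01, 0, 0, 0, 0.2]

```text
clock: 22.82
tcp_pos: [503.7, 38.7, 52.4]
ee_rot: [-3.137, -0.171, 0.0]
force: [-1.8, 0.4, 5.1]
grip_width: 27.9
grasp_force: 25.0
```

>>> send_rows:
  series:
    - [0, 0, -0.003, 0, 0, 0, 0.2]
    - [0, 0, -0.006, 0, 0, 0, 0.2]
    - [0, 0, -0.006, 0, 0, 0, 0.2]

```text
clock: 23.2
tcp_pos: [503.7, 38.7, 52.3]
ee_rot: [-3.137, -0.171, 0.0]
force: [-8.1, 0.3, 19.5]
grip_width: 27.6
grasp_force: 25.0
```

>>> send_rows:
  series:
    - [0, 0, 0.006, 0, 0, 0, 0.2]
    - [0, 0, 0.006, 0, 0, 0, 0.4]
    - [0, 0, 0.006, 0, 0, 0, 0.55]
    - [0, 0, 0.006, 0, 0, 0, 0.6]
    - [0, 0, 0.3, 0, 0, 0, 0.65]

```text
clock: 23.82
tcp_pos: [502.3, 38.6, 80.5]
ee_rot: [-3.137, -0.171, 0.006]
force: [-0.1, 0.1, 0.9]
grip_width: 58.7
grasp_force: 0.0
```

>>> send_rows:
  series:
    - [0, 0, 0.5, 0, 0, 0, 0.6]
    - [0, 0, 1, 0, 0, 0, 0.4]

```text
clock: 24.08
tcp_pos: [503.3, 38.6, 182.9]
ee_rot: [-3.137, -0.171, 0.001]
force: [0.2, -0.3, -0.2]
grip_width: 47.7
grasp_force: 0.0
```

>>> send_rows:
  series:
    - [0, 0.5, 0.3, 0, 0, 0, 0]
    - [0, 1, 0.4, 0, 0, 0, 0]

```text
clock: 24.32
tcp_pos: [504.5, 139.8, 224.0]
ee_rot: [-3.136, -0.169, -0.006]
force: [0.4, 0.2, 0.8]
grip_width: 28.0
grasp_force: 0.0
```

>>> send_rows:
  series:
    - [-0.1, 0.5, 0, 0, 0, 0, 0]
    - [-0.2, 1, 0, 0, 0, 0, 0]
    - [-0.2, 1, 0, 0, 0, 0, 0]
    - [-0.2, 1, 0, 0, 0, 0, 0]

```text
clock: 24.82
tcp_pos: [483.5, 238.3, 221.4]
ee_rot: [3.137, 0.172, -0.001]
force: [-0.6, 0.2, -0.3]
grip_width: 0.4
grasp_force: 0.0
```

```bash
python3 - <<'E'
from m import *
s=snap('wrist');print(s['st']['tcp_pos'],s['st']['ee_rot'])
wtop(s,46);wtop(s,32);wtop(s,54,5,80);wtop(s,18);save(s,'w6',1.2)
E
```

```text
[483.49829325 238.33274567 221.41201031] [ 3.13658140e+00  1.71789789e-01 -6.56166127e-04]
px [437. 175.] 3205 zmed 45.5 rgb [210. 205. 202.] ctr 503.5 38.8 size 137.2 30.6 ang 6.5
px [149. 111.] 8510 zmed 29.7 rgb [167. 173. 179.] ctr 545.7 361.2 size 217.0 96.5 ang -5.9
px [399. 133.] 1414 zmed 31.5 rgb [207. 211. 212.] ctr 545.2 83.9 size 59.6 44.3 ang -83.9
px [477. 134.] 1085 zmed 31.5 rgb [214. 207. 197.] ctr 555.6 -2.4 size 47.6 28.2 ang -83.5
px [388. 217.] 1190 zmed 31.6 rgb [215. 217. 218.] ctr 450.4 74.5 size 61.1 41.6 ang -82.7
px [463. 217.] 877 zmed 31.4 rgb [207. 201. 199.] ctr 461.1 -12.0 size 46.7 28.3 ang -83.9
px [146.  32.] 155 zmed 52.3 rgb [77. 78. 79.] ctr 613.0 353.8 size 58.8 5.2 ang -5.3
px [128. 170.] 897 zmed 53.2 rgb [48. 49. 52.] ctr 478.5 367.8 size 36.0 34.0 ang -83.8
px [387. 175.] 1369 zmed 17.5 rgb [189. 183. 167.] ctr 497.2 80.0 size 67.5 28.8 ang 4.7
px [459. 175.] 1043 zmed 17.6 rgb [148. 144. 137.] ctr 505.8 -3.8 size 68.3 21.9 ang 6.0
```

View pics/w6.png

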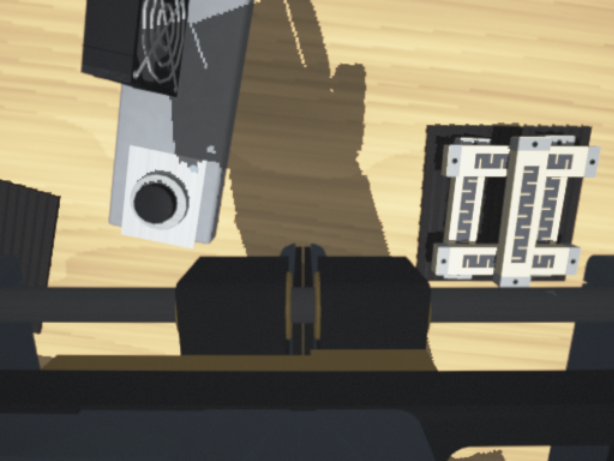

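>>> send_rows:
  series:
    - [-0.02, 0.5, 0, 0, 0, -0.1, 0]
    - [-0.05, 1, 0, 0, 0, -0.27, 0]
    - [-0.05, 1, 0, 0, 0, -0.27, 0]

```text
clock: 25.25
tcp_pos: [479.0, 339.9, 221.6]
ee_rot: [-3.137, 0.164, -0.0]
force: [0.6, -0.8, 0.1]
grip_width: 0.4
grasp_force: 0.0
```

>>> send_rows:
  series:
    - [0, 0.295, -0.4, 0, 0, 0, 0]
    - [0, 0.295, -0.8, 0, 0, 0, 0]
    - [0, 0.295, -0.95, 0, 0, 0, 0]
    - [0, 0.295, -1, 0, 0, 0, 0]

```text
clock: 25.75
tcp_pos: [479.0, 367.1, 121.5]
ee_rot: [3.137, -0.163, -0.001]
force: [0.5, -0.0, 0.6]
grip_width: 0.5
grasp_force: 0.0
```

>>> send_rows:
  series:
    - [0, 0, -0.3, 0, 0, 0, 0]
    - [0, 0, -0.45, 0, 0, 0, 0]
    - [0, 0, -0.5, 0, 0, 0, 0]
    - [0, 0, -0.5, 0, 0, 0, 0]

```text
clock: 26.25
tcp_pos: [479.0, 368.3, 72.2]
ee_rot: [-3.137, 0.162, -0.001]
force: [-0.5, -0.5, -0.3]
grip_width: 0.6
grasp_force: 0.0
```

>>> send_rows:
  series:
    - [0, 0, -0.03, 0, 0, 0, 0]
    - [0, 0, -0.06, 0, 0, 0, 0]
    - [0, 0, -0.08, 0, 0, 0, 0]
    - [0, 0, -0.08, 0, 0, 0, 0]

```text
clock: 26.75
tcp_pos: [479.0, 368.4, 63.8]
ee_rot: [-3.137, 0.162, -0.001]
force: [2.1, 0.7, 2.7]
grip_width: 0.4
grasp_force: 1.6
```

>>> send_rows:
  series:
    - [0, 0, -0.02, 0, 0, 0, 0]
    - [0, 0, -0.035, 0, 0, 0, 0]
    - [0, 0, -0.04, 0, 0, 0, 0]
    - [0, 0, -0.04, 0, 0, 0, 0]

```text
clock: 27.25
tcp_pos: [479.0, 368.4, 60.2]
ee_rot: [-3.137, 0.162, -0.001]
force: [-0.4, 0.2, 11.7]
grip_width: 0.4
grasp_force: 5.7
```

>>> send_rows:
  series:
    - [0, 0, -0.005, 0, 0, 0, 0]
    - [0, 0, -0.01, 0, 0, 0, 0]
    - [0, 0, -0.01, 0, 0, 0, 0]

```text
clock: 27.62
tcp_pos: [479.1, 368.5, 59.9]
ee_rot: [-3.137, 0.162, -0.001]
force: [-5.0, -2.9, 24.8]
grip_width: 0.7
grasp_force: 12.7
```

>>> send_rows:
  series:
    - [0, 0, 0.05, 0, 0, 0, 0]
    - [0, 0, 0.2, 0, 0, 0, 0]
    - [0, 0, 0.6, 0, 0, 0, 0]
    - [0, 0, 1, 0, 0, 0, 0]
    - [0, 0, 1, 0, 0, 0, 0]

```text
clock: 28.25
tcp_pos: [479.6, 368.9, 161.8]
ee_rot: [-3.135, 0.162, -0.005]
force: [-0.4, -0.6, -0.1]
grip_width: 0.4
grasp_force: 0.0
```

>>> send_rows:
  series:
    - [0, -0.3, 0.4, 0, 0, 0, 0]
    - [0, -0.7, 0.6, 0, 0, 0, 0]
    - [0, -1, 0.6, 0, 0, 0, 0]
    - [0, -1, 0.6, 0, 0, 0, 0]
    - [0, -1, 0.6, 0, 0, 0, 0]

```text
clock: 28.88
tcp_pos: [478.3, 268.3, 218.0]
ee_rot: [3.137, -0.162, -0.002]
force: [-0.1, 0.4, 0.4]
grip_width: 0.3
grasp_force: 0.0
```

```bash
python3 - <<'E'
from m import *
s=snap('wrist');print(s['st']['tcp_pos'],s['st']['force'])
wtop(s,46);wtop(s,54,5,200)
for n in ('side',):
    s=snap(n);s['n']=n;boards(s,8,60)
E
```

```text
[478.31634657 268.2710129  218.02566407] [-0.13601357  0.43628319  0.37075548]
px [468. 128.] 3676 zmed 45.5 rgb [203. 201. 196.] ctr 502.8 39.3 size 139.7 29.8 ang 5.8
px [157. 189.] 863 zmed 53.2 rgb [49. 50. 53.] ctr 478.1 367.5 size 34.8 34.8 ang -9.3
side px [277. 121.] 341 zmed 11.1 rgb [111. 108. 114.] ctr 699.2 616.0 size 185 150 ang -81.5
side px [303. 139.] 235 zmed 15.1 rgb [89. 65. 44.] ctr 804.8 425.7 size 121 100 ang -7.3
side px [251. 149.] 828 zmed 30.0 rgb [66. 63. 58.] ctr 553.0 356.0 size 230 157 ang -3.8
side px [356. 202.] 650 zmed 13.8 rgb [83. 81. 80.] ctr 912.3 -22.9 size 464 36 ang 89.8
side px [244. 194.] 719 zmed 32.3 rgb [142. 140. 124.] ctr 498.0 31.0 size 154 149 ang -84.7
side px [314. 195.] 191 zmed 12.3 rgb [171. 151. 122.] ctr 765.9 9.7 size 93 55 ang -88.2
side px [309. 228.] 296 zmed 33.2 rgb [119. 118. 109.] ctr 712.9 -184.2 size 87 84 ang 8.4
side px [209. 253.] 243 zmed 18.7 rgb [152. 124.  68.] ctr 368.0 -251.1 size 106 35 ang 88.2
side px [316. 254.] 144 zmed 46.2 rgb [68.  79.5 54. ] ctr 706.9 -320.4 size 67 44 ang 77.4
side px [232. 314.] 334 zmed 20.3 rgb [163.5  63.   48. ] ctr 459.4 -494.9 size 176 28 ang 0.7
side px [360. 321.] 269 zmed 37.2 rgb [57. 65. 78.] ctr 773.3 -570.3 size 68 43 ang -27.1
side px [297. 345.] 543 zmed 13.9 rgb [160. 114.  65.] ctr 599.0 -603.1 size 143 30 ang 62.6
side px [359. 341.] 391 zmed 34.5 rgb [56. 63. 75.] ctr 770.4 -628.4 size 120 59 ang -16.6
```

Stack stands, the button is back up, and the bystanders that can be compared haven't moved.

```bash
python3 -c "
from rig import r
print(r.job_done())"
```

```text
the job is handed in; nothing more can be done
None
```

The three loose boards are stacked crosswise on the first pair, the fan button was pressed to its stop and came back up, and the job was handed in at about 29 s of the 66 s allowed.

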